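# Put the loupe away in the lidded chest

## Robot

A 6-joint arm with a two-finger parallel gripper is mounted at the origin on the work surface. World frame = base frame: x ahead of the robot, y to its left, z up, the work surface at z = 0. Lengths are in m, angles in degrees, forces in N, time in s.
With the tool pointing down it reaches from about 0.4 to 0.825 m from the base axis. Payload 7 kg.
Tool frame: the origin (TCP) lies at the very end of the fingers, on their centre line; the grasp point (between the pads) lies 19 mm behind it; z points along the fingers, y is the line along which they close (so a half turn about z gives the same grasp; the last joint's range is limited). The gripper opens to 88 mm and grips with 3 to 60 N. Pads are 19 mm wide; open, the fingers measure 130 mm over their backs; the gripper's body (78 mm by 193 mm) begins 47 mm behind the grasp point.
Start: joints at [-55.858, 20.546, 0.682, 0, -70.136, -16.507], TCP at [0.204, -0.643, 0.227] pointing down, gripper open.
Joint ranges: [-176.03, 176.03], [-82.01, 121.73], [-58.28, 71.71], [-173.87, 95.51], [-174.79, -0.11], [-173.66, 173.66]. Speed limits (degrees/s): [136.94, 136.94, 172.46, 180, 180, 180].

## Interface

Orientations are given as [roll, pitch, yaw] about the fixed x, y, z axes, in that order (R = Rz(yaw) Ry(pitch) Rx(roll)).
In Python, from plant import r gives the robot as it stands. The module is installed in compiled form; this text tells all that it offers.
- The arm moves only by the tool jog_arm, never from a script. Its arguments are lists of equal length, an entry for each row: "travel": the shift along the tool's x, y, z each as a share of 50 cm, from -1 to 1, a list of three; "dr": the turn, a rotation vector about the tool's x, y, z each as a share of 360 degrees, from -1 to 1, a list of three; "claw": the opening, from 0 (shut) to 1 (fully open). A call has exactly 10 rows; each row is the pose to reach, as a shift and turn from the pose commanded when the call began, along the tool's axes at that moment, turning the shorter way round; what a row does not reach only later rows make up. A row lasts 1/8 s, in which the tool goes at most 62.5 mm and 10.7 degrees, less where a joint would pass 70% of its speed; a pose out of reach is approached as far as the arm can. A call with a number of a shift or a turn outside -1 to 1 is refused whole. A call with a gripper value outside its range is refused whole. The fingers move at their own pace and stop on an object; "newtons" is the grip in N (left out, the last holds). Time passes only in rows, so rows that repeat a pose let the fingers close, or fill a call up. It gives the time, the measured TCP pose, the force, the opening and the grip force at its end, in the units of the state.
- r.get_state(): the state, without advancing time (a new reading comes with each control period).
- r.capture(name): name is "side" or "top"; returns a dict with "pixels" (384x512x3 uint8, red, green, blue), "range_z" (384x512 float32, m along the optical axis (not along the pixel's ray), 0 where there is no reading), "fx", "fy", "cx", "cy" (pixels), "dist_coeffs" ([k1, k2, p1, p2, k3] as OpenCV has them; the pictures are not rectified), "position" and "attitude" of the camera in the world. Camera axes: x right, y up, looking along -z (the intrinsics and any distortion apply to the point x, -y, -z); pixel columns grow to the right and rows downward; lengths in m; the calibration is good to about 2 mm. A picture is of the moment at which its call begins.
- r.close_job(): hands the job in; it is judged then, once.
Trained networks look in the newest picture that a camera, given by its name, has taken for a name from the list of things; names that differ only in an ending like _2 or _b are one class to them, and where a whole thing is asked for, a point or a joint stands for the part that bears it (a point fixed in the world has none). Each returns a list of dicts, best first, with "conf" (0 to 1); they miss things now and then, are a little off and sometimes report something else, mostly with a low value. They report only what shows in the picture. A call takes as long as a camera call.
- r.boxes_of(name, camera): "extent" ([left, top, right, bottom] in pixels, round what is visible of it).
- r.regions_of(name, camera): "pixels" (384x512 bool, what is visible of it) and "extent" ([left, top, right, bottom] in pixels, round what is visible of it).
- r.tip_of(name, camera): "at" ([column, row] in pixels: a listed point, or the origin of a listed thing).
The state is a dict: "time_s": time; "joints": joint angles; "qd": joint speeds; "joint_torque": joint torques, N m; "tcp_pos": TCP position; "eef_rot": TCP orientation; "contact_force": force on the tool from outside, world axes, zero at the start; "moment": the same for the moment, N m; "gripper_width": finger opening in m; "gripper_force": force on a finger pad.
Only numpy, scipy, OpenCV 4.12 (cv2) and the standard library are available. Lean on these libraries where they do the work, as an engineer would, in place of code of your own. Each camera call takes 0.05 s, during which the arm holds its last target. There are 200 camera calls.

## Task

Put the loupe away in the chest: raise the lid until you feel its folding stay come straight, without wrenching the lid against it, let the stay lock and carry the lid by itself, and set the loupe down upright in the large empty compartment. Then draw the stay's knee forward past straight, which lifts the lid slightly, and let the lid down under control with it, never dropping, until it is fully shut. Leave everything else alone.

Things in the scene. Friction and masses are not known exactly. Their poses are not given: they have to be found in the camera images.
- chest: Grey steel chest, fixed, 220 (x) by 260 (y) by 100 mm high; walls and floor 6 mm. Origin under its centre, z up, -x its front (nearest the robot), lid hinged along the +x rim, stay outside its -y end. A 66 mm high divider at y = 30 mm leaves the large empty compartment at y -124 to 27, x -104 to 104 mm; a tin and a brass ring are in the small one.
- bar (a point): Centre of the lid's steel pull bar: round, 10 mm thick, 110 mm long, parallel to the hinge (chest y), on two end posts; its axis lies 35 mm off the lid's top face, 25 mm in from the front edge. Shut, it is at chest (-85, 0, 147.5) mm. The lid, 12 mm thick, flush with the chest all round, weighs 0.6 to 0.9 kg: 3 to 5 N lift it here. Raised, its front edge stands some 310 mm above the bench.
- hinge (a point): Mid-point of the lid's hinge axis, which runs along chest y; at chest (110, 0, 100.5) mm. The bar's axis is 200.6 mm from it.
- knob (a point): Centre of the stay's black knee knob: round, 14 mm thick, 38 mm long along chest y, turning freely on the knee pin, its centre 40 mm outside the chest's -y end wall (steel links take the first 13 mm). It swings on the 88 mm lower link about a foot pin at chest x 0 (+-7), z 50.5 (+-3) mm, set differently on each chest: about chest x -83, z 78 mm shut, forward of the pin; x 53, z 120 mm locked.
- lid (a joint): Lid angle, rad: 0 shut, grows as it opens. The stay (links foot pin to knee, knee to a pin on the lid's -y end, each 88 mm) comes straight somewhere from 1.14 to 1.38, as its brackets are set. That stops the lid: 8 N per mm at the bar against the stay's cushion spring. Eased back, the lid rests locked about 0.04 lower. Not locked and not held, it falls.
- stay (a joint): Knee angle of the stay, rad: 0 shut (knee folded forward), 2.49 straight, 2.84 on its stop past straight, to the rear: locked. Once straight, the knee sags past straight by its own weight as the lid is eased back. To unlock, draw the knob forward along its arc, with 2 to 6 N, the lid rising about 0.04 rad until straight; then the lid's weight drives the knob on, with up to 12 N near shut.
- loupe: Black bench loupe to put away, 80 g, standing upright on the bench: a round body 35 mm in diameter to 30 mm up, then a 39 mm collar up to its top at 42 mm. Origin at the centre of its underside, z up.
- cushion (a joint): Stretch, m, of the stiff spring at the stay's foot pin: 0 at rest, grows when the lid is pulled up against the straight stay; 0.0012 at some 30 N at the bar, already a wrench. 5 to 12 N at the bar is enough to feel the stay straight.

How it is judged (in metres and radians):
On the way, in this order (a step that is already met when the one before it is completed fails the run):
1. the lid is up and the stay, past straight and on its stop, carries it with the robot off the lid and its bar (value of joint stay above 2.74 rad and value of joint lid above 1 rad and contact force between the fingers and lid below 0.3 N), for 0.3 s.
2. the loupe stands upright, let go, in the large compartment while the stay still holds the lid (x of loupe in the frame of chest between -0.09 and 0.09 m and y of loupe in the frame of chest between -0.11 and 0.012 m and z of loupe in the frame of chest below 0.012 m and angle between loupe's own z axis and vertical below 0.15 rad and contact force between the fingers and loupe below 0.1 N and value of joint stay above 2.74 rad), for 0.2 s.
At the end, for the whole second after the job is handed in: The lid is fully shut (within 0.03 rad) with its stay folded, and the loupe stands upright (within 0.15 rad) and still on the floor of the large compartment (value of joint lid below 0.03 rad and value of joint stay below 0.3 rad and x of loupe in the frame of chest between -0.09 and 0.09 m and y of loupe in the frame of chest between -0.11 and 0.012 m and z of loupe in the frame of chest below 0.012 m and angle between loupe's own z axis and vertical below 0.15 rad and linear speed of loupe below 0.02 m/s); the robot touches nothing.
It fails at once if the lid is wrenched against its stay: the cushion spring at the stay's foot is pulled out by more than 1.2 mm (about 30 N at the bar) (value of joint cushion above 0.0012 m).
It fails at once if the lid drops or slams: it falls faster than 1.8 rad/s (velocity of joint lid below -1.8 rad/s).
It fails at once if the loupe is let go in the air (its underside more than 30 mm above the bench) (contact force between the fingers and loupe below 0.01 N and height (world z) of loupe above 0.03 m).
It fails at once if a bystander is shifted by more than 20 mm (distance of any of bottle, beaker, marker, calipers, tin, setting_ring, pen_cup from where it was at the start of the episode above 0.02 m).
It also fails if it takes over 72 s, if anything falls off the work surface, if the arm or the gripper's body presses on something with over 40 N, if the wrist force passes 120 N, or if a joint passes its speed limit or range.

## Working session

There is one attempt and no reset: what is moved stays moved. The work goes in short steps, Python scripts to look and compute and a tool call to move; the robot and the scene stay as the last step left them, time stands still between calls to the robot, and variables do not carry over. Pictures are saved under pics/ and viewed, at most 10 in all, crops included, and the job is handed in when it is done.

Besides the shell and the picture viewer there is one more tool, called by a JSON object that holds its "api" and its "payload", one argument or row to a line. jog_arm: Moves the arm, as the interface text tells. Its arguments: {"type":"object","properties":{"travel":{"type":"array"},"dr":{"type":"array"},"claw":{"type":"array"},"newtons":{"type":"number"}},"required":["travel","dr","claw"]}

```bash
mkdir -p pics
cat > h.py <<'E'
import numpy as np, cv2
from plant import r
from scipy.spatial.transform import Rotation as Ro
np.set_printoptions(precision=4,suppress=True)
def cam(n,save=None):
    c=r.capture(n)
    if save: cv2.imwrite('pics/'+save,cv2.cvtColor(c['pixels'],cv2.COLOR_RGB2BGR))
    return c
def camR(c):
    a=np.array(c['attitude'],float)
    if a.shape==(3,3): return a
    if a.size==4: return Ro.from_quat(a).as_matrix()
    return Ro.from_euler('xyz',a,degrees=True).as_matrix()
def rays(c,uv):
    K=np.array([[c['fx'],0,c['cx']],[0,c['fy'],c['cy']],[0,0,1.]])
    p=cv2.undistortPoints(np.array(uv,float).reshape(-1,1,2),K,np.array(c['dist_coeffs'],float)).reshape(-1,2)
    return np.c_[p[:,0],-p[:,1],-np.ones(len(p))]
def pts(c,uv):
    uv=np.array(uv,float).reshape(-1,2); z=c['range_z'][uv[:,1].round().astype(int),uv[:,0].round().astype(int)]
    return (rays(c,uv)*z[:,None])@camR(c).T+np.array(c['position'])
def onplane(c,uv,z):
    d=rays(c,uv)@camR(c).T; o=np.array(c['position']); return o+d*((z-o[2])/d[:,2])[:,None]
E
python3 - <<'E'
from h import *
print(r.get_state())
for n in('top','side'):
    c=cam(n,n+'0.png'); print(n,c['position'],c['attitude'],c['fx'],c['dist_coeffs'])
    for t in('chest','loupe','bar','hinge','knob','lid'):
        b=r.boxes_of(t,n)[:2]; p=r.tip_of(t,n)[:2]
        print(t,[(np.round(x['extent']),round(x['conf'],2)) for x in b],[(np.round(x['at'],1),round(x['conf'],2),pts(c,x['at'])) for x in p])
E
```

```text
{'time_s': 0.0, 'joints': array([-55.8583,  20.5912,   0.6337,  -0.0201, -70.1353, -16.5086]), 'qd': array([-0.0565, -0.0291, -0.03  , -0.0554,  0.0717, -0.0943]), 'joint_torque': array([  0.0015, -58.2712,  29.3055,   6.9972,   0.0068,  -0.0001]), 'tcp_pos': array([ 0.2043, -0.6428,  0.2256]), 'eef_rot': array([ 179.9056,   -0.0082, -162.3737]), 'contact_force': array([-0.693 , -0.2867, -0.108 ]), 'moment': array([0.0013, 0.0143, 0.0126]), 'gripper_force': 0.0, 'gripper_width': 0.08762221960938767}
top [0.3977 0.0434 1.0042] [ 10.6359   0.9463 -91.6828] 378.224234854836 [-0.0497  0.      0.      0.      0.    ]
chest [(array([222., 134., 337., 238.]), 0.94)] [(array([275. , 192.3]), 0.56, array([[0.5646, 0.0029, 0.1129]]))]
loupe [(array([393., 261., 412., 278.]), 0.77)] [(array([397.8, 269. ]), 0.77, array([[ 0.3729, -0.2998,  0.0423]]))]
bar [(array([220., 132., 338., 234.]), 0.57)] [(array([280. , 215.5]), 0.89, array([[ 0.5038, -0.0047,  0.1498]]))]
hinge [(array([224., 132., 337., 236.]), 0.79)] [(array([275.5, 138.4]), 0.94, array([[ 0.6989, -0.0036,  0.1153]]))]
knob [(array([343., 211., 359., 218.]), 0.42)] [(array([347.4, 214.7]), 0.67, array([[ 0.5091, -0.1744,  0.0794]]))]Traceback (most recent call last):
  File "<stdin>", line 6, in <module>
ValueError: it knows: bar, chest, hinge, knob, loupe
```

View pics/top0.png

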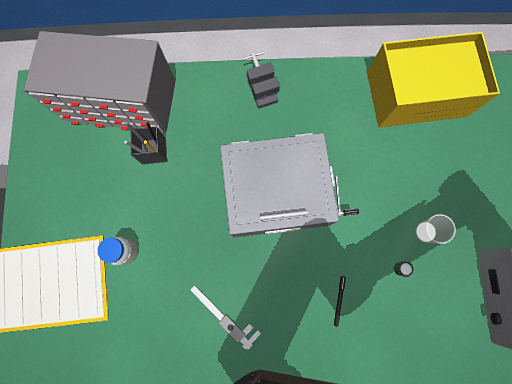

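Run:
```python
from h import *
c=cam('top')
x=r.regions_of('chest','top')[0]['pixels']; v,u=np.nonzero(x)
P=pts(c,np.c_[u,v]); m=(P[:,2]>.105)&(P[:,2]<.120)
Q=P[m][:,:2]; rc=cv2.minAreaRect((Q*1000).astype(np.float32)); print('lid rect',rc,np.median(P[m][:,2]))
x=r.regions_of('loupe','top')[0]['pixels']; v,u=np.nonzero(x)
P=pts(c,np.c_[u,v]); m=(P[:,2]>.036); print('loupe',cv2.minEnclosingCircle((P[m][:,:2]*1000).astype(np.float32)),P[m].mean(0),m.sum())
c=cam('side','side0.png'); print(c['position'],c['attitude'])
for t in('chest','loupe','bar','hinge','knob'):
    b=r.boxes_of(t,'side')[:2]; p=r.tip_of(t,'side')[:2]
    print(t,[(np.round(x['extent']),round(x['conf'],2)) for x in b],[(np.round(x['at'],1),round(x['conf'],2),pts(c,x['at'])) for x in p])
```

```text
lid rect ((592.9977416992188, -6.9009552001953125), (227.7360382080078, 262.27105712890625), 5.209218978881836) 0.11387428903253904
loupe ((374.1733703613281, -318.8852233886719), 20.602237701416016) [ 0.3738 -0.3184  0.0427] 215
[0.4902 0.7496 0.981 ] [  38.9792    0.9266 -175.5726]
chest [] [(array([249., 201.]), 0.61, array([[0.5787, 0.0783, 0.1164]]))]
loupe [(array([320., 114., 333., 135.]), 0.57)] [(array([325.3, 129.9]), 0.44, array([[ 0.3709, -0.307 ,  0.0121]]))]
bar [(array([203., 140., 291., 221.]), 0.66)] [(array([278.7, 169.2]), 0.88, array([[ 0.5087, -0.0027,  0.1505]]))]
hinge [(array([252., 135., 285., 143.]), 0.68), (array([204., 139., 296., 218.]), 0.63)] [(array([206.6, 177.6]), 0.88, array([[0.697 , 0.0068, 0.1152]]))]
knob [] [(array([279. , 139.5]), 0.49, array([[ 0.5149, -0.1769,  0.0868]]))]
```

View pics/side0.png

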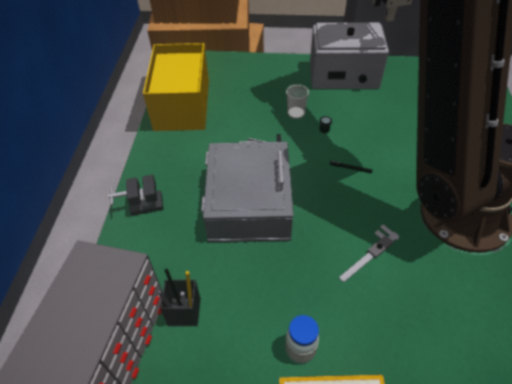

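The top picture shows the shut chest centred near (280,185). Its pull bar is at (283,214) and the knob at (350,212), and the loupe stands at (404,269). The beaker is at (435,229), the marker at (341,300) and the calipers at (228,320). The side view agrees with this.

```bash
cat >> h.py <<'E'
import json,os
# commanded pose bookkeeping: [p, rotmat]
def cmd():
    if os.path.exists('cmd.json'):
        d=json.load(open('cmd.json')); return np.array(d[0]),np.array(d[1])
    s=r.get_state(); return np.array(s['tcp_pos']),Ro.from_euler('xyz',s['eef_rot'],degrees=True).as_matrix()
def plan(targets,dec=4):
    """targets: list of (pos, rpy deg). Prints rows, remembers the last as commanded."""
    p,R=cmd(); T=[];D=[]
    for q,e in targets:
        Rt=Ro.from_euler('xyz',e,degrees=True).as_matrix()
        T.append(np.round(R.T@(np.array(q)-p)/.5,dec)); D.append(np.round(Ro.from_matrix(R.T@Rt).as_rotvec()/(2*np.pi),4))
    for t,d in zip(T,D): print(list(map(float,t)),list(map(float,d)))
    json.dump([(p+R@(T[-1]*.5)).tolist(),(R@Ro.from_rotvec(D[-1]*2*np.pi).as_matrix()).tolist()],open('cmd.json','w'))
def st():
    s=r.get_state(); p,R=cmd(); 
    print('t',s['time_s'],'tcp',s['tcp_pos'],'rpy',s['eef_rot'],'F',s['contact_force'],'w',round(s['gripper_width'],4),'gf',s['gripper_force'],'lag',p-s['tcp_pos'])
E
python3 - <<'E'
from h import *
c=cam('top')
v,u=np.mgrid[60:300,180:480]; uv=np.c_[u.ravel(),v.ravel()]; P=pts(c,uv)
m=(P[:,2]>.106)&(P[:,2]<.120)&(P[:,0]>.42)&(P[:,0]<.74)&(abs(P[:,1]+.007)<.16); Q=P[m]
print('lid z',np.median(Q[:,2]))
from scipy.optimize import minimize
def ext(a,lo=1,hi=99.):
    ca,sa=np.cos(a),np.sin(a); x=Q[:,0]*ca+Q[:,1]*sa; y=-Q[:,0]*sa+Q[:,1]*ca; return x,y
def edges(a):
    x,y=ext(a); out=[]
    yb=np.arange(-.1,.11,.01)+np.median(y); out.append([x[abs(y-b)<.005].min() for b in yb]); 
    xb=np.arange(-.08,.09,.01)+np.median(x); out.append([y[abs(x-b)<.005].min() for b in xb]); out.append([y[abs(x-b)<.005].max() for b in xb])
    return out
best=min(np.radians(np.arange(2,9,.1)),key=lambda a:sum(np.std(e) for e in edges(a)))
e=edges(best); print('yaw',np.degrees(best),[ (np.median(k),np.std(k)) for k in e])
x0=np.median(e[0])+.11; y0=(np.median(e[1])+np.median(e[2]))/2
ca,sa=np.cos(best),np.sin(best); print('centre',x0*ca-y0*sa,x0*sa+y0*ca)
m=(P[:,2]>.140)&(P[:,2]<.158)&(abs(P[:,0]-.505)<.03)&(abs(P[:,1]+.007)<.08); B=P[m]
(vx,vy,bx,by)=cv2.fitLine(B[:,:2].astype(np.float32),cv2.DIST_L2,0,.01,.01).ravel(); print('bar',bx,by,np.degrees(np.arctan2(-vx*np.sign(vy),abs(vy))),'z',np.percentile(B[:,2],[10,50,90]),m.sum(),'ends y',B[:,1].min(),B[:,1].max())
m=(P[:,2]>.06)&(P[:,2]<.1)&(P[:,1]<-.155)&(P[:,1]>-.21)&(abs(P[:,0]-.5)<.05); print('knob',P[m].mean(0),P[m].min(0),P[m].max(0))
m=(P[:,2]>.01)&(P[:,1]<-.33)&(P[:,1]>-.5)&(abs(P[:,0]-.45)<.08); print('beaker',P[m].min(0),P[m].max(0))
E
```

```text
lid z 0.11386892231445744
yaw 5.3000000000000025 [(np.float64(0.4762376981354435), np.float64(0.00029844802672532853)), (np.float64(-0.18869660704101643), np.float64(0.005059556732682428)), (np.float64(0.06876220815140602), np.float64(0.000609460158260581))]
centre 0.5892705604805804 -0.005559701008062322
bar 0.5051265 -0.012547468 5.288797 z [0.1491 0.1519 0.1539] 206 ends y -0.06607765552958561 0.04090802848907701
knob [ 0.5154 -0.1791  0.0851] [ 0.5082 -0.2004  0.0758] [ 0.525  -0.1556  0.0905]
beaker [ 0.3714 -0.4324  0.0101] [ 0.5023 -0.3307  0.0944]
```

Run:
```python
from h import *
e=[180,0,-84.7]
plan([((.505,-.013,.23),e),((.505,-.013,.1285),e)])
```

```text
[-0.9547, 1.0192, -0.0069] [-0.0, 0.0, -0.2157]
[-0.9547, 1.0192, 0.1961] [-0.0, 0.0, -0.2157]
```

{"api": "jog_arm", "payload": {
  "travel": [
    [-0.84, 0.9, 0],
    [-0.84, 0.9, 0],
    [-0.84, 0.9, 0],
    [-0.84, 0.9, 0],
    [-0.84, 0.9, 0],
    [-0.84, 0.9, 0],
    [-0.84, 0.9, 0],
    [-0.84, 0.9, 0],
    [-0.84, 0.9, 0],
    [-0.84, 0.9, 0]
  ],
  "dr": [
    [0, 0, -0.2157],
    [0, 0, -0.2157],
    [0, 0, -0.2157],
    [0, 0, -0.2157],
    [0, 0, -0.2157],
    [0, 0, -0.2157],
    [0, 0, -0.2157],
    [0, 0, -0.2157],
    [0, 0, -0.2157],
    [0, 0, -0.2157]
  ],
  "claw": [0.5, 0.5, 0.5, 0.5, 0.5, 0.5, 0.5, 0.5, 0.5, 0.5],
  "newtons": 12
}}

```text
time_s: 2.6
tcp_pos: [0.4692, -0.0849, 0.2271]
eef_rot: [-179.9, 0.0, -84.7]
contact_force: [0.7, -0.4, -0.3]
gripper_width: 0.0437
gripper_force: 0.0
```

```bash
rm -f cmd.json
python3 - <<'E'
from h import *
s=r.get_state(); print(s['tcp_pos'],s['eef_rot'],s['time_s'])
e=[180,0,-84.7]
plan([((.505,-.013,.20),e),((.505,-.013,.1285),e)])
E
```

```text
[ 0.4692 -0.0849  0.2271] [-179.9222    0.0042  -84.6505] 2.6
[-0.1365, -0.0847, 0.0544] [-0.0002, 0.0, 0.0001]
[-0.1365, -0.0845, 0.1974] [-0.0002, 0.0, 0.0001]
```

{"api": "jog_arm", "payload": {
  "travel": [
    [-0.1365, -0.0847, 0.05],
    [-0.1365, -0.0847, 0.05],
    [-0.1365, -0.0847, 0.05],
    [-0.1365, -0.0845, 0.15],
    [-0.1365, -0.0845, 0.1974],
    [-0.1365, -0.0845, 0.1974],
    [-0.1365, -0.0845, 0.1974],
    [-0.1365, -0.0845, 0.1974],
    [-0.1365, -0.0845, 0.1974],
    [-0.1365, -0.0845, 0.1974]
  ],
  "dr": [
    [0, 0, 0],
    [0, 0, 0],
    [0, 0, 0],
    [0, 0, 0],
    [-0.0002, 0, 0.0001],
    [-0.0002, 0, 0.0001],
    [-0.0002, 0, 0.0001],
    [-0.0002, 0, 0.0001],
    [-0.0002, 0, 0.0001],
    [-0.0002, 0, 0.0001]
  ],
  "claw": [0.5, 0.5, 0.5, 0.5, 0.5, 0.5, 0, 0, 0, 0],
  "newtons": 12
}}

```text
time_s: 3.85
tcp_pos: [0.5061, -0.015, 0.1288]
eef_rot: [-179.8, 0.0, -84.7]
contact_force: [14.1, -2.6, -6.8]
gripper_width: 0.0095
gripper_force: 10.4
```

Run:
```python
from h import *
st()
# arc
ch=np.array([.5893,-.0056]); a=np.radians(5.3)
def bar(th): 
    x=.110-.2006*np.cos(np.radians(13.55)+th); z=.1005+.2006*np.sin(np.radians(13.55)+th)
    return np.array([ch[0]+x*np.cos(a),ch[1]+x*np.sin(a),z-.019])
p,R=cmd(); off=p-bar(0); print(off)
```

```text
t 3.85 tcp [ 0.5061 -0.015   0.1288] rpy [-179.8283    0.0183  -84.7144] F [14.0793 -2.5525 -6.8347] w 0.0095 gf 10.385127291083336 lag [-0.0011  0.002  -0.0003]
[ 0.0003  0.0005 -0.    ]
```

```bash
cat >> h.py <<'E'
CH=np.array([.5904,-.0056]); A=np.radians(5.3)
def w(x,y,z): return np.array([CH[0]+x*np.cos(A)-y*np.sin(A),CH[1]+x*np.sin(A)+y*np.cos(A),z])
def loc(P): d=np.asarray(P)-[*CH,0]; return np.array([d[0]*np.cos(A)+d[1]*np.sin(A),-d[0]*np.sin(A)+d[1]*np.cos(A),d[2]])
def bar(th):
    t=np.radians(13.55)+th; return w(.110-.2006*np.cos(t),-.001,.1005+.2006*np.sin(t)-.019)
DN=[180,0,-84.7]
E
python3 - <<'E'
from h import *
plan([(bar(t),DN) for t in np.linspace(0.05,.55,10)])
print()
plan([(bar(t),DN) for t in np.linspace(0.6,1.05,10)])
E
```

```text
[0.0031, -0.0066, -0.0194] [-0.0, 0.0, 0.0]
[0.0031, -0.0135, -0.0406] [-0.0, 0.0, 0.0]
[0.0031, -0.0216, -0.0614] [-0.0, 0.0, 0.0]
[0.0031, -0.0308, -0.0817] [-0.0, 0.0, 0.0]
[0.0031, -0.0411, -0.1014] [-0.0, 0.0, 0.0]
[0.0031, -0.0525, -0.1206] [-0.0, 0.0, 0.0]
[0.0031, -0.0649, -0.1391] [-0.0, 0.0, 0.0]
[0.0031, -0.0783, -0.1569] [-0.0, 0.0, 0.0]
[0.0031, -0.0928, -0.1739] [-0.0, 0.0, 0.0]
[0.0031, -0.1081, -0.19] [-0.0, 0.0, 0.0]

[-0.0, -0.0145, -0.0138] [-0.0, 0.0, 0.0]
[-0.0, -0.0298, -0.0269] [-0.0, 0.0, 0.0]
[-0.0, -0.0456, -0.0392] [-0.0, 0.0, 0.0]
[-0.0, -0.0621, -0.0507] [-0.0, 0.0, 0.0]
[-0.0, -0.0791, -0.0613] [-0.0, 0.0, 0.0]
[-0.0, -0.0966, -0.0711] [-0.0, 0.0, 0.0]
[-0.0, -0.1146, -0.08] [-0.0, 0.0, 0.0]
[-0.0, -0.133, -0.088] [-0.0, 0.0, 0.0]
[-0.0, -0.1517, -0.095] [-0.0, 0.0, 0.0]
[-0.0, -0.1709, -0.1011] [-0.0, 0.0, 0.0]
```

{"api": "jog_arm", "payload": {
  "travel": [
    [0.003, -0.0066, -0.0194],
    [0.003, -0.0135, -0.0406],
    [0.003, -0.0216, -0.0614],
    [0.003, -0.0308, -0.0817],
    [0.003, -0.0411, -0.1014],
    [0.003, -0.0525, -0.1206],
    [0.003, -0.0649, -0.1391],
    [0.003, -0.0783, -0.1569],
    [0.003, -0.0928, -0.1739],
    [0.0031, -0.1081, -0.19]
  ],
  "dr": [
    [0, 0, 0],
    [0, 0, 0],
    [0, 0, 0],
    [0, 0, 0],
    [0, 0, 0],
    [0, 0, 0],
    [0, 0, 0],
    [0, 0, 0],
    [0, 0, 0],
    [0, 0, 0]
  ],
  "claw": [0, 0, 0, 0, 0, 0, 0, 0, 0, 0],
  "newtons": 12
}}

```text
time_s: 5.1
tcp_pos: [0.5553, -0.0109, 0.2219]
eef_rot: [179.6, 0.1, -84.8]
contact_force: [-11.0, 7.5, 2.8]
gripper_width: 0.01
gripper_force: 12.0
```

{"api": "jog_arm", "payload": {
  "travel": [
    [0, -0.0145, -0.0138],
    [0, -0.0298, -0.0269],
    [0, -0.0456, -0.0392],
    [0, -0.0621, -0.0507],
    [0, -0.0791, -0.0613],
    [0, -0.0966, -0.0711],
    [0, -0.1146, -0.08],
    [0, -0.133, -0.088],
    [0, -0.1517, -0.095],
    [0, -0.1709, -0.1011]
  ],
  "dr": [
    [0, 0, 0],
    [0, 0, 0],
    [0, 0, 0],
    [0, 0, 0],
    [0, 0, 0],
    [0, 0, 0],
    [0, 0, 0],
    [0, 0, 0],
    [0, 0, 0],
    [0, 0, 0]
  ],
  "claw": [0, 0, 0, 0, 0, 0, 0, 0, 0, 0],
  "newtons": 12
}}

```text
time_s: 6.35
tcp_pos: [0.6431, -0.0036, 0.275]
eef_rot: [180.0, 0.0, -84.7]
contact_force: [-4.6, 3.3, 7.5]
gripper_width: 0.0097
gripper_force: 12.0
```

Run:
```python
from h import *
st()
for n in('top','side'):
    c=cam(n,n+'1.png')
    for t in('knob','bar','hinge'):
        print(n,t,[(np.round(x['at'],1),round(x['conf'],2),loc(pts(c,x['at'])[0])) for x in r.tip_of(t,n)[:2]])
st()
```

```text
t 6.35 tcp [ 0.6431 -0.0036  0.275 ] rpy [179.9538   0.0213 -84.7016] F [-4.6289  3.2761  7.4501] w 0.0097 gf 11.99859470129013 lag [ 0.0009  0.002  -0.001 ]
top knob [(array([350.7, 170.2]), 0.56, array([-0.0009, -0.1693,  0.146 ]))]
top bar [(array([279.7, 135.2]), 0.6, array([0.0301, 0.0047, 0.3652]))]
top hinge []
side knob [(array([246.3, 126.1]), 0.49, array([ 0.002 , -0.1574,  0.1473]))]
side bar [(array([223.8, 126.1]), 0.7, array([0.0477, 0.0084, 0.2992]))]
side hinge [(array([209.8, 178.1]), 0.82, array([0.0919, 0.0447, 0.1612])), (array([223.9, 125. ]), 0.58, array([0.0472, 0.0082, 0.3024]))]
t 6.75 tcp [ 0.6432 -0.0036  0.275 ] rpy [179.9916   0.0192 -84.7005] F [-5.4657  3.0383  8.445 ] w 0.0095 gf 11.99609711766243 lag [ 0.0008  0.002  -0.0009]
```

View pics/top1.png

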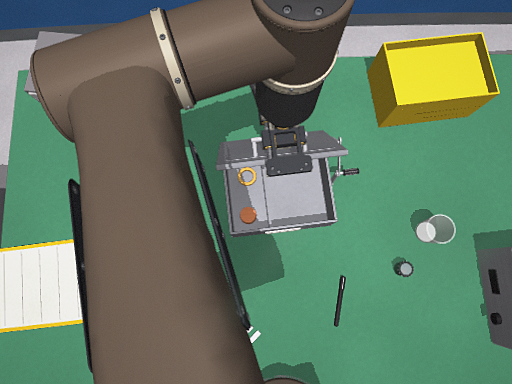

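View pics/side1.png

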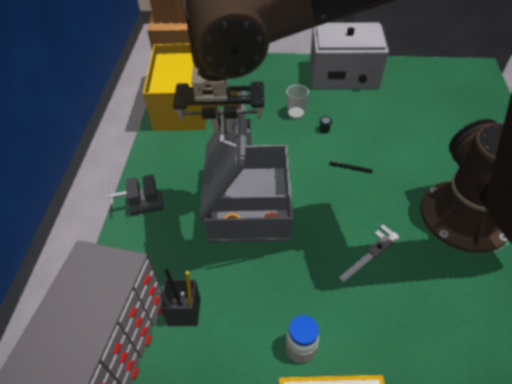

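The top view shows the open chest, with ring and tin at (246,177) and (248,214), the large compartment clear, the gripper on the bar at (285,140) and the knob at (350,171). I'll build a stay model to predict the angle where it comes straight.

```bash
cat >> h.py <<'E'
H=np.array([.110,.1005])
def rot(v,t): c,s=np.cos(t),np.sin(t); return np.array([c*v[0]-s*v[1],s*v[0]+c*v[1]])
def stay(fx,fz,phi,th):
    """chest-frame knee x,z at lid th (phi: shut lower-link angle, deg), and stay length."""
    f=np.array([fx,fz]); p0=f+.0564*np.array([np.cos(np.radians(phi-71.3)),np.sin(np.radians(phi-71.3))])
    p=H+rot(p0-H,-th); d=p-f; L=np.hypot(*d); o=np.sqrt(max(0,.088**2-L*L/4)); n=np.array([-d[1],d[0]])/L
    return f+d/2+o*n,L
def thbar(): 
    s=r.get_state(); b=loc(s['tcp_pos'])+[0,0,.019]; return np.arctan2(b[2]-H[1],H[0]-b[0])-np.radians(13.55)
E
python3 - <<'E'
from h import *
print('th',thbar())
for fx in(-.008,-.006,-.004,-.002,0):
    print(fx,[(t,(stay(fx,.0505,161.7,t)[0]*1000).round(1)) for t in(0,1.045,1.09,1.11,1.13,1.15)],'straight',next((t for t in np.arange(1,1.5,.005) if stay(fx,.0505,161.7,t)[1]>=.176),0))
plan([(bar(t),DN) for t in (1.07,1.09)])
E
```

```text
th 1.0465472572176897
-0.008 [(0, array([-91.6,  78.1])), (1.045, array([  0.3, 138.1])), (1.09, array([ 10. , 136.6])), (1.11, array([ 15.7, 135.3])), (1.13, array([ 24.9, 132.1])), (1.15, array([ 29.7, 130.8]))] straight 1.1349999999999971
-0.006 [(0, array([-89.6,  78.1])), (1.045, array([ -1.1, 138.4])), (1.09, array([  7.5, 137.5])), (1.11, array([ 11.9, 136.7])), (1.13, array([ 17.1, 135.4])), (1.15, array([ 24.4, 133.1]))] straight 1.1599999999999966
-0.004 [(0, array([-87.6,  78.1])), (1.045, array([ -2.1, 138.5])), (1.09, array([  5.6, 138. ])), (1.11, array([  9.4, 137.5])), (1.13, array([ 13.6, 136.7])), (1.15, array([ 18.4, 135.6]))] straight 1.184999999999996
-0.002 [(0, array([-85.6,  78.1])), (1.045, array([ -2.9, 138.5])), (1.09, array([  4.2, 138.3])), (1.11, array([  7.6, 138. ])), (1.13, array([ 11.2, 137.5])), (1.15, array([ 15.2, 136.8]))] straight 1.2149999999999954
0 [(0, array([-83.6,  78.1])), (1.045, array([ -3.5, 138.4])), (1.09, array([  3.1, 138.4])), (1.11, array([  6.2, 138.3])), (1.13, array([  9.5, 138. ])), (1.15, array([ 12.9, 137.5]))] straight 1.2449999999999948
[0.0, -0.0077, -0.0022] [-0.0, 0.0, 0.0]
[0.0, -0.0154, -0.0042] [-0.0, 0.0, 0.0]
```

{"api": "jog_arm", "payload": {
  "travel": [
    [0, -0.0077, -0.0022],
    [0, -0.0154, -0.0042],
    [0, -0.0154, -0.0042],
    [0, -0.0154, -0.0042],
    [0, -0.0154, -0.0042],
    [0, -0.0154, -0.0042],
    [0, -0.0154, -0.0042],
    [0, -0.0154, -0.0042],
    [0, -0.0154, -0.0042],
    [0, -0.0154, -0.0042]
  ],
  "dr": [
    [0, 0, 0],
    [0, 0, 0],
    [0, 0, 0],
    [0, 0, 0],
    [0, 0, 0],
    [0, 0, 0],
    [0, 0, 0],
    [0, 0, 0],
    [0, 0, 0],
    [0, 0, 0]
  ],
  "claw": [0, 0, 0, 0, 0, 0, 0, 0, 0, 0],
  "newtons": 12
}}

```text
time_s: 8.0
tcp_pos: [0.6509, -0.0029, 0.277]
eef_rot: [180.0, 0.0, -84.7]
contact_force: [-4.9, 2.9, 8.9]
gripper_width: 0.0097
gripper_force: 12.0
```

```bash
cat >> h.py <<'E'
def knob(n='top'):
    """depth-based knob: points near knob y-range beyond links; fit axis-x by extent, top z."""
    c=cam(n); v,u=np.mgrid[100:240,325:375]; P=pts(c,np.c_[u.ravel(),v.ravel()]); L=np.array([loc(p) for p in P])
    m=(L[:,1]<-.158)&(L[:,1]>-.188)&(L[:,2]>.055)&(L[:,2]<.165)&(abs(L[:,0])<.13); K=L[m]
    t=r.tip_of('knob',n); 
    print('knob med',np.median(K,0),'x5-95',np.percentile(K[:,0],[5,95]),'ztop',np.percentile(K[:,2],90),m.sum(),[(loc(pts(c,x['at'])[0]),round(x['conf'],2)) for x in t[:1]])
E
python3 - <<'E'
from h import *
st(); print(thbar()); knob()
plan([(bar(t),DN) for t in (1.10,1.11,1.12)])
E
```

```text
t 8.0 tcp [ 0.6509 -0.0029  0.277 ] rpy [179.9948   0.0193 -84.7014] F [-4.9497  2.9209  8.8964] w 0.0097 gf 11.996645629405975 lag [ 0.0008  0.002  -0.0008]
1.0862732082246862
knob med [ 0.0037 -0.1729  0.145 ] x5-95 [-0.001   0.0114] ztop 0.14803487391247183 80 [(array([ 0.    , -0.1661,  0.1401]), 0.64)]
[0.0, -0.0039, -0.001] [-0.0, 0.0, 0.0]
[0.0, -0.0078, -0.0019] [-0.0, 0.0, 0.0]
[0.0, -0.0118, -0.0027] [-0.0, 0.0, 0.0]
```

{"api": "jog_arm", "payload": {
  "travel": [
    [0, -0.0039, -0.001],
    [0, -0.0078, -0.0019],
    [0, -0.0118, -0.0027],
    [0, -0.0118, -0.0027],
    [0, -0.0118, -0.0027],
    [0, -0.0118, -0.0027],
    [0, -0.0118, -0.0027],
    [0, -0.0118, -0.0027],
    [0, -0.0118, -0.0027],
    [0, -0.0118, -0.0027]
  ],
  "dr": [
    [0, 0, 0],
    [0, 0, 0],
    [0, 0, 0],
    [0, 0, 0],
    [0, 0, 0],
    [0, 0, 0],
    [0, 0, 0],
    [0, 0, 0],
    [0, 0, 0],
    [0, 0, 0]
  ],
  "claw": [0, 0, 0, 0, 0, 0, 0, 0, 0, 0],
  "newtons": 12
}}

```text
time_s: 9.35
tcp_pos: [0.6569, -0.0023, 0.2783]
eef_rot: [-180.0, 0.0, -84.7]
contact_force: [-3.6, 2.5, 7.8]
gripper_width: 0.0094
gripper_force: 12.0
```

Run:
```python
from h import *
st(); print(thbar()); knob()
plan([(bar(t),DN) for t in (1.13,1.14)])
```

```text
t 9.35 tcp [ 0.6569 -0.0023  0.2783] rpy [-179.9876    0.02    -84.7019] F [-3.5646  2.5244  7.8235] w 0.0094 gf 11.996944695711136 lag [ 0.0006  0.002  -0.0008]
1.117070857504916
knob med [ 0.0104 -0.1725  0.144 ] x5-95 [0.0049 0.0186] ztop 0.14631663102257553 81 [(array([ 0.0305, -0.203 ,  0.0022]), 0.39)]
[0.0, -0.0039, -0.0009] [-0.0, 0.0, 0.0]
[0.0, -0.0078, -0.0017] [-0.0, 0.0, 0.0]
```

{"api": "jog_arm", "payload": {
  "travel": [
    [0, -0.0039, -0.0009],
    [0, -0.0078, -0.0017],
    [0, -0.0117, -0.0025],
    [0, -0.0117, -0.0025],
    [0, -0.0117, -0.0025],
    [0, -0.0117, -0.0025],
    [0, -0.0117, -0.0025],
    [0, -0.0117, -0.0025],
    [0, -0.0117, -0.0025],
    [0, -0.0117, -0.0025]
  ],
  "dr": [
    [0, 0, 0],
    [0, 0, 0],
    [0, 0, 0],
    [0, 0, 0],
    [0, 0, 0],
    [0, 0, 0],
    [0, 0, 0],
    [0, 0, 0],
    [0, 0, 0],
    [0, 0, 0]
  ],
  "claw": [0, 0, 0, 0, 0, 0, 0, 0, 0, 0],
  "newtons": 12
}}

```text
time_s: 10.7
tcp_pos: [0.6629, -0.0018, 0.2794]
eef_rot: [-180.0, 0.0, -84.7]
contact_force: [-2.5, 2.3, 6.5]
gripper_width: 0.0094
gripper_force: 12.0
```

Run:
```python
from h import *
# fix bookkeeping: we went to 1.15 rather than 1.14
p,R=cmd(); p=p+R@np.array([0,-.0039,-.0008])*.5; json.dump([p.tolist(),R.tolist()],open('cmd.json','w'))
st(); print(thbar()); knob()
for fx in(-.006,-.005,-.004,-.003): print(fx,[(t,(stay(fx,.0505,161.7,t)[0][0]*1000).round(1)) for t in(1.086,1.117,1.147)])
plan([(bar(t),DN) for t in (1.16,1.165,1.17,1.175,1.18,1.19)])
```

```text
t 10.7 tcp [ 0.6629 -0.0018  0.2794] rpy [-179.9837    0.0181  -84.7051] F [-2.5371  2.3202  6.4611] w 0.0094 gf 11.997197270393372 lag [ 0.0005  0.002  -0.0007]
1.147221955163292
knob med [ 0.0183 -0.1726  0.1424] x5-95 [0.0133 0.0267] ztop 0.14463280090010905 78 [(array([ 0.0158, -0.1598,  0.1405]), 0.68)]
-0.006 [(1.086, np.float64(6.6)), (1.117, np.float64(13.6)), (1.147, np.float64(23.0))]
-0.005 [(1.086, np.float64(5.7)), (1.117, np.float64(12.1)), (1.147, np.float64(19.8))]
-0.004 [(1.086, np.float64(4.9)), (1.117, np.float64(10.8)), (1.147, np.float64(17.6))]
-0.003 [(1.086, np.float64(4.2)), (1.117, np.float64(9.8)), (1.147, np.float64(15.9))]
[0.0, -0.004, -0.0006] [-0.0, 0.0, 0.0]
[0.0, -0.006, -0.001] [-0.0, 0.0, 0.0]
[0.0, -0.008, -0.0013] [-0.0, 0.0, 0.0]
[0.0, -0.0099, -0.0016] [-0.0, 0.0, 0.0]
[0.0, -0.0119, -0.0019] [-0.0, 0.0, 0.0]
[0.0, -0.0159, -0.0025] [-0.0, 0.0, 0.0]
```

{"api": "jog_arm", "payload": {
  "travel": [
    [0, -0.004, -0.0006],
    [0, -0.006, -0.001],
    [0, -0.008, -0.0013],
    [0, -0.0099, -0.0016],
    [0, -0.0119, -0.0019],
    [0, -0.0119, -0.0019],
    [0, -0.0119, -0.0019],
    [0, -0.0119, -0.0019],
    [0, -0.0119, -0.0019],
    [0, -0.0119, -0.0019]
  ],
  "dr": [
    [0, 0, 0],
    [0, 0, 0],
    [0, 0, 0],
    [0, 0, 0],
    [0, 0, 0],
    [0, 0, 0],
    [0, 0, 0],
    [0, 0, 0],
    [0, 0, 0],
    [0, 0, 0]
  ],
  "claw": [0, 0, 0, 0, 0, 0, 0, 0, 0, 0],
  "newtons": 12
}}

```text
time_s: 12.05
tcp_pos: [0.6677, -0.0014, 0.2802]
eef_rot: [179.9, 0.0, -84.7]
contact_force: [-6.8, 3.4, 8.3]
gripper_width: 0.0092
gripper_force: 12.0
```

Run:
```python
from h import *
p,R=cmd(); p=p+R@np.array([0,.004,.0006])*.5; json.dump([p.tolist(),R.tolist()],open('cmd.json','w'))
st(); print(thbar()); knob()
plan([(bar(t),DN) for t in (1.182,1.185,1.187)])
```

```text
t 12.05 tcp [ 0.6677 -0.0014  0.2802] rpy [179.8866   0.0197 -84.7087] F [-6.7811  3.3598  8.2842] w 0.0092 gf 11.99779987335205 lag [ 0.0016  0.0021 -0.0005]
1.171363087053703
knob med [ 0.0332 -0.1724  0.1363] x5-95 [0.0283 0.0406] ztop 0.1383189747867235 75 [(array([ 0.0289, -0.1713,  0.1371]), 0.39)]
[0.0, -0.0008, -0.0002] [-0.0, 0.0, 0.0]
[0.0, -0.002, -0.0003] [-0.0, 0.0, 0.0]
[0.0, -0.0028, -0.0005] [-0.0, 0.0, 0.0]
```

{"api": "jog_arm", "payload": {
  "travel": [
    [0, -0.0008, -0.0002],
    [0, -0.002, -0.0003],
    [0, -0.0028, -0.0005],
    [0, -0.0028, -0.0005],
    [0, -0.0028, -0.0005],
    [0, -0.0028, -0.0005],
    [0, 0, 0],
    [0, 0.002, 0.0003],
    [0, 0.004, 0.0006],
    [0, 0.006, 0.0009]
  ],
  "dr": [
    [0, 0, 0],
    [0, 0, 0],
    [0, 0, 0],
    [0, 0, 0],
    [0, 0, 0],
    [0, 0, 0],
    [0, 0, 0],
    [0, 0, 0],
    [0, 0, 0],
    [0, 0, 0]
  ],
  "claw": [0, 0, 0, 0, 0, 0, 0, 0, 0, 0],
  "newtons": 12
}}

```text
time_s: 13.4
tcp_pos: [0.6654, -0.0016, 0.2798]
eef_rot: [180.0, 0.0, -84.7]
contact_force: [-3.8, 1.9, 6.1]
gripper_width: 0.0094
gripper_force: 12.0
```

Run:
```python
from h import *
p,R=cmd(); p=p+R@np.array([0,.0088,.0014])*.5; json.dump([p.tolist(),R.tolist()],open('cmd.json','w'))
st(); print(thbar()); knob()
plan([(bar(t),DN) for t in (1.16,1.15,1.14,1.13,1.12)])
```

```text
t 13.4 tcp [ 0.6654 -0.0016  0.2798] rpy [179.9716   0.0178 -84.7046] F [-3.8045  1.912   6.0995] w 0.0094 gf 11.99752852320671 lag [ 0.0009  0.002  -0.0006]
1.159895592056883
knob med [ 0.0382 -0.1729  0.133 ] x5-95 [0.0331 0.0458] ztop 0.13570462615860232 75 [(array([ 0.0353, -0.166 ,  0.1354]), 0.52)]
[0.0, 0.0019, 0.0004] [-0.0, 0.0, 0.0]
[0.0, 0.0058, 0.0011] [-0.0, 0.0, 0.0]
[0.0, 0.0098, 0.0018] [-0.0, 0.0, 0.0]
[0.0, 0.0137, 0.0026] [-0.0, 0.0, 0.0]
[0.0, 0.0176, 0.0035] [-0.0, 0.0, 0.0]
```

{"api": "jog_arm", "payload": {
  "travel": [
    [0, 0.0019, 0.0004],
    [0, 0.0038, 0.0008],
    [0, 0.0058, 0.0011],
    [0, 0.0078, 0.0015],
    [0, 0.0098, 0.0018],
    [0, 0.0118, 0.0022],
    [0, 0.0137, 0.0026],
    [0, 0.0137, 0.0026],
    [0, 0.0137, 0.0026],
    [0, 0.0137, 0.0026]
  ],
  "dr": [
    [0, 0, 0],
    [0, 0, 0],
    [0, 0, 0],
    [0, 0, 0],
    [0, 0, 0],
    [0, 0, 0],
    [0, 0, 0],
    [0, 0, 0],
    [0, 0, 0],
    [0, 0, 0]
  ],
  "claw": [0, 0, 0, 0, 0, 0, 0, 0, 0, 0],
  "newtons": 12
}}

```text
time_s: 14.75
tcp_pos: [0.6602, -0.002, 0.2788]
eef_rot: [-179.8, 0.0, -84.7]
contact_force: [1.5, 2.6, 5.8]
gripper_width: 0.0095
gripper_force: 12.0
```

Run:
```python
from h import *
p,R=cmd(); p=p+R@np.array([0,-.0039,-.0009])*.5; json.dump([p.tolist(),R.tolist()],open('cmd.json','w'))
st(); print(thbar()); knob()
```

```text
t 14.75 tcp [ 0.6602 -0.002   0.2788] rpy [-179.8478    0.0215  -84.7026] F [1.4706 2.634  5.7752] w 0.0095 gf 11.997112780809402 lag [-0.0007  0.0018 -0.0008]
1.1334773249369763
knob med [ 0.043  -0.1733  0.1293] x5-95 [0.038  0.0502] ztop 0.13191532457450325 74 [(array([ 0.0407, -0.1711,  0.1307]), 0.53)]
```

{"api": "jog_arm", "payload": {
  "travel": [
    [0, 0.001, 0],
    [0, 0.001, 0],
    [0, 0.001, 0],
    [0, 0.001, -0.02],
    [0, 0.001, -0.06],
    [0, 0.001, -0.11],
    [0, 0.001, -0.16],
    [0, 0.001, -0.16],
    [0, 0.001, -0.16],
    [0, 0.001, -0.16]
  ],
  "dr": [
    [0, 0, 0],
    [0, 0, 0],
    [0, 0, 0],
    [0, 0, 0],
    [0, 0, 0],
    [0, 0, 0],
    [0, 0, 0],
    [0, 0, 0],
    [0, 0, 0],
    [0, 0, 0]
  ],
  "claw": [0.15, 0.15, 0.15, 0.16, 0.2, 0.25, 0.3, 0.5, 0.7, 0.7],
  "newtons": 12
}}

```text
time_s: 16.1
tcp_pos: [0.6579, -0.0028, 0.3561]
eef_rot: [179.8, -0.0, -84.8]
contact_force: [-0.4, -0.1, 0.1]
gripper_width: 0.0505
gripper_force: 0.0
```

```bash
rm cmd.json
python3 - <<'E'
from h import *
st(); knob()
c=cam('top','top2.png')
x=r.regions_of('loupe','top')[0]['pixels']; v,u=np.nonzero(x)
P=pts(c,np.c_[u,v]); m=(P[:,2]>.036); ce,ra=cv2.minEnclosingCircle((P[m][:,:2]*1000).astype(np.float32)); print(ce,ra,np.median(P[m],0))
m=cv2.inRange(c['range_z'],.1,3)
e=[180,0,-174.7]; L=np.array(ce)/1000
plan([((*L,.34),e),((*L,.12),e),((*L,.021),e)])
E
```

```text
t 16.1 tcp [ 0.6579 -0.0028  0.3561] rpy [179.8023  -0.0086 -84.7537] F [-0.4155 -0.1263  0.0643] w 0.0505 gf 0.0 lag [0. 0. 0.]
knob med [ 0.0433 -0.1721  0.1301] x5-95 [0.0376 0.0502] ztop 0.13274666938417912 74 [(array([ 0.0401, -0.1626,  0.1289]), 0.42)]
(374.4052734375, -318.2192077636719) 20.39040756225586 [ 0.3744 -0.3172  0.043 ]
[0.5763, 0.6231, 0.0347] [0.0003, -0.0003, 0.2499]
[0.5763, 0.6221, 0.4747] [0.0003, -0.0003, 0.2499]
[0.5762, 0.6217, 0.6727] [0.0003, -0.0003, 0.2499]
```

{"api": "jog_arm", "payload": {
  "travel": [
    [0.5763, 0.6231, 0.03],
    [0.5763, 0.6231, 0.03],
    [0.5763, 0.6231, 0.03],
    [0.5763, 0.6231, 0.03],
    [0.5763, 0.6231, 0.03],
    [0.5763, 0.6231, 0.03],
    [0.5763, 0.6231, 0.03],
    [0.5763, 0.6221, 0.4],
    [0.5763, 0.6221, 0.4],
    [0.5763, 0.6221, 0.4]
  ],
  "dr": [
    [0, 0, 0.2499],
    [0, 0, 0.2499],
    [0, 0, 0.2499],
    [0, 0, 0.2499],
    [0, 0, 0.2499],
    [0, 0, 0.2499],
    [0, 0, 0.2499],
    [0, 0, 0.2499],
    [0.0003, -0.0003, 0.2499],
    [0.0003, -0.0003, 0.2499]
  ],
  "claw": [0.75, 0.75, 0.75, 0.75, 0.75, 0.75, 0.75, 0.75, 0.75, 0.75],
  "newtons": 12
}}

```text
time_s: 17.55
tcp_pos: [0.3744, -0.3183, 0.1561]
eef_rot: [-180.0, 0.1, -174.8]
contact_force: [1.2, 0.0, -0.2]
gripper_width: 0.0657
gripper_force: 0.0
```

```bash
rm cmd.json
python3 - <<'E'
from h import *
st()
e=[180,0,-174.7]; 
plan([((.3748,-.3182,.1),e),((.3748,-.3182,.021),e)])
E
```

```text
t 17.55 tcp [ 0.3744 -0.3183  0.1561] rpy [-179.9754    0.1273 -174.8069] F [ 1.1949  0.0137 -0.2373] w 0.0657 gf 0.0 lag [0. 0. 0.]
[-0.0005, 0.0001, 0.1122] [-0.0001, 0.0004, -0.0003]
[-0.0002, 0.0002, 0.2702] [-0.0001, 0.0004, -0.0003]
```

{"api": "jog_arm", "payload": {
  "travel": [
    [0, 0, 0.1],
    [0, 0, 0.18],
    [0, 0, 0.23],
    [0, 0, 0.2702],
    [0, 0, 0.2702],
    [0, 0, 0.2702],
    [0, 0, 0.2702],
    [0, 0, 0.2702],
    [0, 0, 0.2702],
    [0, 0, 0.2702]
  ],
  "dr": [
    [0, 0, 0],
    [0, 0, 0],
    [0, 0.0004, 0],
    [0, 0.0004, 0],
    [0, 0.0004, 0],
    [0, 0.0004, 0],
    [0, 0.0004, 0],
    [0, 0.0004, 0],
    [0, 0.0004, 0],
    [0, 0.0004, 0]
  ],
  "claw": [0.75, 0.75, 0.75, 0.75, 0.75, 0, 0, 0, 0, 0],
  "newtons": 15
}}

```text
time_s: 18.8
tcp_pos: [0.3758, -0.3185, 0.0231]
eef_rot: [-179.9, -0.0, -174.7]
contact_force: [-0.4, -0.6, 6.0]
gripper_width: 0.0383
gripper_force: 15.0
```

Run:
```python
from h import *
st()
e=[180,0,-174.7]
G=w(-.045,-.021,0); print(G)
plan([((.3748,-.3182,.19),e),((G[0],G[1],.19),e)])
```

```text
t 18.8 tcp [ 0.3758 -0.3185  0.0231] rpy [-179.9486   -0.0016 -174.6912] F [-0.3678 -0.6349  6.0367] w 0.0383 gf 15.000379139718927 lag [-0.0009  0.0003 -0.0021]
[ 0.5475 -0.0307  0.    ]
[0.0001, 0.0, -0.338] [0.0, -0.0, 0.0]
[-0.397, 0.5407, -0.3381] [0.0, -0.0, 0.0]
```

Run:
```python
from h import *
# undo last plan bookkeeping: commanded is still the grasp pose
p,R=cmd(); p=p-R@np.array([-.397,.5407,-.3381])*.5; json.dump([p.tolist(),R.tolist()],open('cmd.json','w'))
e=[180,0,-174.7]; G=w(-.062,-.021,0); print(p,G)
plan([((.3748,-.3182,.19),e),((G[0],G[1],.19),e)])
```

```text
[ 0.3748 -0.3182  0.021 ] [ 0.5306 -0.0322  0.    ]
[0.0001, 0.0, -0.338] [0.0, -0.0, 0.0]
[-0.363, 0.5407, -0.338] [0.0, -0.0, 0.0]
```

{"api": "jog_arm", "payload": {
  "travel": [
    [0, 0, -0.06],
    [0, 0, -0.18],
    [0, 0, -0.338],
    [0, 0, -0.338],
    [-0.363, 0.5407, -0.338],
    [-0.363, 0.5407, -0.338],
    [-0.363, 0.5407, -0.338],
    [-0.363, 0.5407, -0.338],
    [-0.363, 0.5407, -0.338],
    [-0.363, 0.5407, -0.338]
  ],
  "dr": [
    [0, 0, 0],
    [0, 0, 0],
    [0, 0, 0],
    [0, 0, 0],
    [0, 0, 0],
    [0, 0, 0],
    [0, 0, 0],
    [0, 0, 0],
    [0, 0, 0],
    [0, 0, 0]
  ],
  "claw": [0, 0, 0, 0, 0, 0, 0, 0, 0, 0],
  "newtons": 15
}}

```text
time_s: 20.05
tcp_pos: [0.532, -0.0291, 0.1904]
eef_rot: [180.0, -0.1, -174.5]
contact_force: [-0.8, -0.5, -1.9]
gripper_width: 0.0382
gripper_force: 15.0
```

Run:
```python
from h import *
st()
c=cam('side','side2.png')
e=[180,0,-174.7]; G=w(-.062,-.021,0)
plan([((G[0],G[1],.09),e),((G[0],G[1],.05),e)])
plan([((G[0],G[1],.033),e)])
```

```text
t 20.05 tcp [ 0.532  -0.0291  0.1904] rpy [ 179.9865   -0.1341 -174.5284] F [-0.7747 -0.5349 -1.9222] w 0.0382 gf 14.999970525127537 lag [-0.0014 -0.0032 -0.0004]
[-0.0001, -0.0, 0.2] [0.0, -0.0, 0.0]
[-0.0001, -0.0, 0.28] [0.0, -0.0, 0.0]
[0.0, -0.0, 0.034] [0.0, -0.0, 0.0]
```

View pics/side2.png

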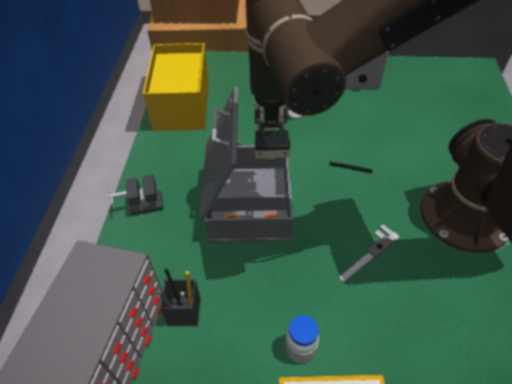

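Side view: the lid stands locked open with its tip at (236,92). The gripper holding the loupe is over the large compartment at (272,140), and the wrist is clear of the lid.

{"api": "jog_arm", "payload": {
  "travel": [
    [0, 0, 0.05],
    [0, 0, 0.1],
    [0, 0, 0.15],
    [0, 0, 0.2],
    [0, 0, 0.24],
    [0, 0, 0.27],
    [0, 0, 0.29],
    [0, 0, 0.305],
    [0, 0, 0.316],
    [0, 0, 0.316]
  ],
  "dr": [
    [0, 0, 0],
    [0, 0, 0],
    [0, 0, 0],
    [0, 0, 0],
    [0, 0, 0],
    [0, 0, 0],
    [0, 0, 0],
    [0, 0, 0],
    [0, 0, 0],
    [0, 0, 0]
  ],
  "claw": [0, 0, 0, 0, 0, 0, 0, 0, 0, 0],
  "newtons": 15
}}

```text
time_s: 21.35
tcp_pos: [0.5308, -0.0322, 0.033]
eef_rot: [-180.0, -0.1, -174.7]
contact_force: [-0.1, 0.0, -0.5]
gripper_width: 0.038
gripper_force: 15.0
```

{"api": "jog_arm", "payload": {
  "travel": [
    [0, 0, 0.005],
    [0, 0, 0.006],
    [0, 0, 0.006],
    [0, 0, 0.006],
    [0, 0, 0.006],
    [0, 0, -0.02],
    [0, 0, -0.07],
    [0, 0, -0.15],
    [0, 0, -0.25],
    [0, 0, -0.35]
  ],
  "dr": [
    [0, 0, 0],
    [0, 0, 0],
    [0, 0, 0],
    [0, 0, 0],
    [0, 0, 0],
    [0, 0, 0],
    [0, 0, 0],
    [0, 0, 0],
    [0, 0, 0],
    [0, 0, 0]
  ],
  "claw": [0, 0.52, 0.52, 0.52, 0.52, 0.52, 0.52, 0.52, 0.52, 0.52],
  "newtons": 15
}}

```text
time_s: 22.6
tcp_pos: [0.5308, -0.0323, 0.2108]
eef_rot: [180.0, -0.0, -174.7]
contact_force: [1.3, 0.3, -0.2]
gripper_width: 0.0455
gripper_force: 0.0
```

```bash
rm cmd.json
python3 - <<'E'
from h import *
st(); knob()
c=cam('top','top3.png')
for x in r.regions_of('loupe','top')[:1]:
    v,u=np.nonzero(x['pixels']); P=pts(c,np.c_[u,v]); print(x['conf'],loc(np.median(P,0)))
c=cam('side','side3.png')
# detailed knob fit: circle centre from top-surface points with radius 7mm in x-z
from scipy.optimize import least_squares
E
python3 - <<'E'
import cv2
a=cv2.imread('pics/top3.png')[100:260,190:390]; b=cv2.imread('pics/side3.png')[80:250,180:320]
cv2.imwrite('pics/both3.png',cv2.hconcat([cv2.resize(a,(450,360)),cv2.resize(b,(296,360))]))
E
```

```text
t 22.6 tcp [ 0.5308 -0.0323  0.2108] rpy [ 179.998    -0.0328 -174.705 ] F [ 1.3292  0.3417 -0.2447] w 0.0455 gf 0.0 lag [0. 0. 0.]
  return _methods._mean(a, axis=axis, dtype=dtype,
  ret = um.true_divide(
Traceback (most recent call last):
  File "h.py", line 60, in knob
    print('knob med',np.median(K,0),'x5-95',np.percentile(K[:,0],[5,95]),'ztop',np.percentile(K[:,2],90),m.sum(),[(loc(pts(c,x['at'])[0]),round(x['conf'],2)) for x in t[:1]])
                                            ~~~~~~~~~~~~~^^^^^^^^^^^^^^^
IndexError: index -1 is out of bounds for axis 0 with size 0
[ WARN:0@0.007] global loadsave.cpp:275 findDecoder imread_('pics/top3.png'): can't open/read file: check file path/integrity
Traceback (most recent call last):
TypeError: 'NoneType' object is not subscriptable
```

```bash
cat >> h.py <<'E'
def lean(al,be=0):
    """tool-down (closing along chest x), leaned: top toward chest -y by al, then top toward chest -x by be."""
    u=Ro.from_rotvec(np.radians(al)*np.array([np.cos(A),np.sin(A),0])); v=Ro.from_rotvec(-np.radians(be)*np.array([-np.sin(A),np.cos(A),0]))
    return (v*u*Ro.from_euler('xyz',DN,degrees=True)).as_euler('xyz',degrees=True)
def tip(x,z,y=-.172,e=None,back=0.):
    zt=Ro.from_euler('xyz',e,degrees=True).as_matrix()[:,2]; return w(x,y,z)+zt*(.019-back)
E
python3 - <<'E'
from h import *
e=lean(25); print(e,Ro.from_euler('xyz',e,degrees=True).as_matrix()[:,2])
V=w(-.062,-.26,.33); P=tip(.046,.1225,e=e,back=.1); print(V,P,tip(.046,.1225,e=e))
plan([(w(-.062,-.021,.33),[180,0,-174.7]),(V,e)])
E
```

```text
[-180.    25.   -84.7] [-0.039   0.4208 -0.9063]
[ 0.5527 -0.2702  0.33  ] [ 0.6553 -0.2067  0.1959] [ 0.6513 -0.1646  0.1053]
[0.0051, 0.0002, -0.2295] [0.0001, 0.0015, 0.0001]
[0.0055, -0.4778, -0.2297] [-0.0555, -0.0532, -0.2452]
```

{"api": "jog_arm", "payload": {
  "travel": [
    [0, 0, -0.12],
    [0, 0, -0.23],
    [0.005, -0.12, -0.2297],
    [0.005, -0.24, -0.2297],
    [0.005, -0.36, -0.2297],
    [0.0055, -0.4778, -0.2297],
    [0.0055, -0.4778, -0.2297],
    [0.0055, -0.4778, -0.2297],
    [0.0055, -0.4778, -0.2297],
    [0.0055, -0.4778, -0.2297]
  ],
  "dr": [
    [0, 0, 0],
    [-0.0555, -0.0532, -0.2452],
    [-0.0555, -0.0532, -0.2452],
    [-0.0555, -0.0532, -0.2452],
    [-0.0555, -0.0532, -0.2452],
    [-0.0555, -0.0532, -0.2452],
    [-0.0555, -0.0532, -0.2452],
    [-0.0555, -0.0532, -0.2452],
    [-0.0555, -0.0532, -0.2452],
    [-0.0555, -0.0532, -0.2452]
  ],
  "claw": [0.5, 0.5, 0.5, 0.5, 0.5, 0.5, 0.5, 0.5, 0.5, 0.5],
  "newtons": 20
}}

```text
time_s: 23.95
tcp_pos: [0.5501, -0.2707, 0.3236]
eef_rot: [178.4, 24.0, -89.3]
contact_force: [0.6, 0.3, -0.1]
gripper_width: 0.0436
gripper_force: 0.0
```

```bash
rm cmd.json
python3 - <<'E'
from h import *
st()
c=cam('top','top3.png')
for x in r.regions_of('loupe','top')[:1]:
    v,u=np.nonzero(x['pixels']); P=pts(c,np.c_[u,v]); print('loupe',x['conf'],loc(np.median(P,0)),loc(P.max(0)))
try: knob()
except Exception as ex: print(ex)
c=cam('side','side3.png')
for x in r.regions_of('loupe','side')[:1]:
    v,u=np.nonzero(x['pixels']); P=pts(c,np.c_[u,v]); print('loupe',x['conf'],loc(np.median(P,0)))
for x in r.tip_of('knob','side')[:2]: print('knob side',x['at'],x['conf'],loc(pts(c,x['at'])[0]))
a=cv2.imread('pics/top3.png')[100:260,190:390]; b=cv2.imread('pics/side3.png')[80:250,180:320]
cv2.imwrite('pics/both3.png',cv2.hconcat([cv2.resize(a,(450,360)),cv2.resize(b,(296,360))]))
E
```

```text
t 23.95 tcp [ 0.5501 -0.2707  0.3236] rpy [178.4289  24.0333 -89.3167] F [ 0.6212  0.2772 -0.067 ] w 0.0436 gf 0.0 lag [0. 0. 0.]
loupe 0.57 [-0.0655 -0.0202  0.0489] [-0.0308  0.052   1.0042]
knob med [ 0.0434 -0.172   0.1297] x5-95 [0.0379 0.0507] ztop 0.1325716847808914 75 [(array([ 0.044 , -0.1697,  0.1296]), 0.66)]
loupe 0.51 [-0.0623 -0.0151  0.0483]
```

View pics/both3.png

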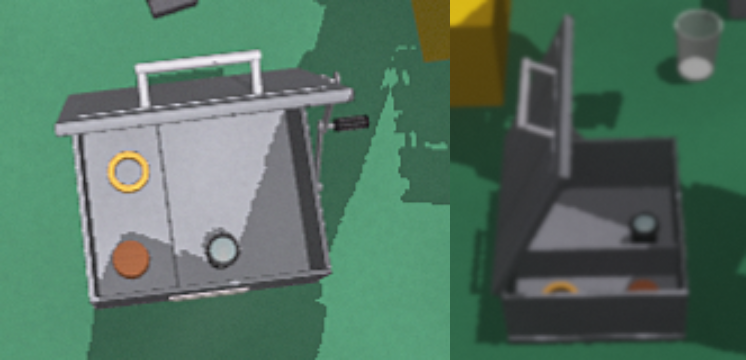

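The loupe stands upright in the large compartment, at about (-64,-20) mm in the chest frame ((222,250) in the crop). The lid is held open by the stay, and the knob shows at (350,122) in the crop.

Run:
```python
from h import *
e=lean(25)
plan([(tip(.045,.123,e=e,back=.09),e),(tip(.045,.123,e=e,back=.04),e),(tip(.045,.123,e=e),e)])
```

```text
[-0.012, -0.2163, 0.2974] [-0.0012, -0.0029, -0.0128]
[-0.0138, -0.2155, 0.3974] [-0.0012, -0.0029, -0.0128]
[-0.0152, -0.2148, 0.4774] [-0.0012, -0.0029, -0.0128]
```

{"api": "jog_arm", "payload": {
  "travel": [
    [-0.012, -0.2163, 0.2974],
    [-0.012, -0.2163, 0.2974],
    [-0.012, -0.2163, 0.2974],
    [-0.012, -0.2163, 0.2974],
    [-0.0138, -0.2155, 0.38],
    [-0.0138, -0.2155, 0.3974],
    [-0.0138, -0.2155, 0.3974],
    [-0.0138, -0.2155, 0.3974],
    [-0.0138, -0.2155, 0.3974],
    [-0.0138, -0.2155, 0.3974]
  ],
  "dr": [
    [-0.0012, -0.0029, -0.0128],
    [-0.0012, -0.0029, -0.0128],
    [-0.0012, -0.0029, -0.0128],
    [-0.0012, -0.0029, -0.0128],
    [-0.0012, -0.0029, -0.0128],
    [-0.0012, -0.0029, -0.0128],
    [-0.0012, -0.0029, -0.0128],
    [-0.0012, -0.0029, -0.0128],
    [-0.0012, -0.0029, -0.0128],
    [-0.0012, -0.0029, -0.0128]
  ],
  "claw": [0.4, 0.4, 0.4, 0.4, 0.4, 0.4, 0.4, 0.4, 0.4, 0.4],
  "newtons": 20
}}

```text
time_s: 25.55
tcp_pos: [0.6521, -0.1819, 0.1421]
eef_rot: [-180.0, 25.0, -84.6]
contact_force: [-0.2, -0.4, 0.4]
gripper_width: 0.035
gripper_force: 0.0
```

```bash
rm cmd.json
python3 - <<'E'
from h import *
e=lean(25); st(); print(tip(.045,.123,e=e,back=.04),e)
plan([(tip(.045,.123,e=e),e)])
E
```

```text
t 25.55 tcp [ 0.6521 -0.1819  0.1421] rpy [-179.964    25.0351  -84.613 ] F [-0.2197 -0.3677  0.3669] w 0.035 gf 0.0 lag [0. 0. 0.]
[ 0.6519 -0.1815  0.142 ] [-180.    25.   -84.7]
[-0.0006, 0.0003, 0.0804] [0.0, 0.0001, 0.0002]
```

Positions match. Advance and close on the knob.

{"api": "jog_arm", "payload": {
  "travel": [
    [0, 0, 0.03],
    [0, 0, 0.06],
    [0, 0, 0.08],
    [0, 0, 0.08],
    [0, 0, 0.08],
    [0, 0, 0.08],
    [0, 0, 0.08],
    [0, 0, 0.08],
    [0, 0, 0.08],
    [0, 0, 0.08]
  ],
  "dr": [
    [0, 0, 0],
    [0, 0, 0],
    [0, 0, 0],
    [0, 0, 0],
    [0, 0, 0],
    [0, 0, 0],
    [0, 0, 0],
    [0, 0, 0],
    [0, 0, 0],
    [0, 0, 0]
  ],
  "claw": [0.4, 0.4, 0.4, 0.4, 0, 0, 0, 0, 0, 0],
  "newtons": 30
}}

```text
time_s: 26.8
tcp_pos: [0.6504, -0.1648, 0.1056]
eef_rot: [-180.0, 25.0, -84.6]
contact_force: [-1.4, -0.7, 2.7]
gripper_width: 0.0132
gripper_force: 30.0
```

```bash
cat >> h.py <<'E'
F0=np.array([-.005,.0505])
def arc(deg,r_=.088,be=0): 
    e=lean(25,be); a=np.radians(deg); return tip(F0[0]+r_*np.cos(a),F0[1]+r_*np.sin(a),e=e),e
E
python3 - <<'E'
from h import *
p,R=cmd(); e=lean(25); st()
print(loc(r.get_state()['tcp_pos']-R[:,2]*.019))
print(r.get_state()['joints'])
plan([arc(d) for d in np.linspace(57,72,10)])
E
```

```text
t 26.8 tcp [ 0.6504 -0.1648  0.1056] rpy [-179.9951   25.0418  -84.5953] F [-1.3594 -0.747   2.7219] w 0.0132 gf 30.00031739473343 lag [-0.      0.0001  0.0002]
[ 0.045  -0.1721  0.1228]
[-12.3378  32.7221   9.3774 -24.5433 -76.0746  25.7202]
[-0.0011, 0.0041, -0.0023] [0.0, -0.0, 0.0]
[-0.0023, 0.0084, -0.0048] [0.0, -0.0, 0.0]
[-0.0033, 0.0129, -0.0072] [0.0, -0.0, 0.0]
[-0.0044, 0.0173, -0.0094] [0.0, -0.0, 0.0]
[-0.0054, 0.0219, -0.0115] [0.0, -0.0, 0.0]
[-0.0063, 0.0265, -0.0135] [0.0, -0.0, 0.0]
[-0.0072, 0.0312, -0.0154] [0.0, -0.0, 0.0]
[-0.008, 0.0359, -0.0172] [0.0, -0.0, 0.0]
[-0.0088, 0.0407, -0.0188] [0.0, -0.0, 0.0]
[-0.0095, 0.0456, -0.0203] [0.0, -0.0, 0.0]
```

{"api": "jog_arm", "payload": {
  "travel": [
    [-0.0011, 0.0041, -0.0023],
    [-0.0023, 0.0084, -0.0048],
    [-0.0033, 0.0129, -0.0072],
    [-0.0044, 0.0173, -0.0094],
    [-0.0054, 0.0219, -0.0115],
    [-0.0063, 0.0265, -0.0135],
    [-0.0072, 0.0312, -0.0154],
    [-0.008, 0.0359, -0.0172],
    [-0.0088, 0.0407, -0.0188],
    [-0.0095, 0.0456, -0.0203]
  ],
  "dr": [
    [0, 0, 0],
    [0, 0, 0],
    [0, 0, 0],
    [0, 0, 0],
    [0, 0, 0],
    [0, 0, 0],
    [0, 0, 0],
    [0, 0, 0],
    [0, 0, 0],
    [0, 0, 0]
  ],
  "claw": [0, 0, 0, 0, 0, 0, 0, 0, 0, 0],
  "newtons": 30
}}

```text
time_s: 28.05
tcp_pos: [0.6275, -0.167, 0.117]
eef_rot: [-180.0, 25.0, -84.6]
contact_force: [2.6, -3.1, 6.1]
gripper_width: 0.0132
gripper_force: 30.0
```

Run:
```python
from h import *
st(); p,R=cmd(); g=loc(r.get_state()['tcp_pos']-R[:,2]*.019)[[0,2]]; print(g,np.hypot(*(g-F0)),np.degrees(np.arctan2(*(g-F0)[::-1])))
plan([arc(d) for d in np.linspace(74,90,10)])
```

```text
t 28.05 tcp [ 0.6275 -0.167   0.117 ] rpy [-179.9845   25.0389  -84.5853] F [ 2.5523 -3.1025  6.0953] w 0.0132 gf 30.003823935985565 lag [ 0.0001  0.0002 -0.0001]
[0.0221 0.1343] 0.0880267652194202 72.09798060412554
[-0.0007, 0.0059, -0.0016] [0.0, -0.0, 0.0]
[-0.0013, 0.0111, -0.0029] [0.0, -0.0, 0.0]
[-0.0019, 0.0164, -0.004] [0.0, -0.0, 0.0]
[-0.0023, 0.0218, -0.005] [0.0, -0.0, 0.0]
[-0.0027, 0.0272, -0.0059] [0.0, -0.0, 0.0]
[-0.003, 0.0326, -0.0066] [0.0, -0.0, 0.0]
[-0.0033, 0.038, -0.0071] [0.0, -0.0, 0.0]
[-0.0035, 0.0435, -0.0075] [0.0, -0.0, 0.0]
[-0.0036, 0.0489, -0.0077] [0.0, -0.0, 0.0]
[-0.0036, 0.0544, -0.0078] [0.0, -0.0, 0.0]
```

{"api": "jog_arm", "payload": {
  "travel": [
    [-0.0007, 0.0059, -0.0016],
    [-0.0013, 0.0111, -0.0029],
    [-0.0019, 0.0164, -0.004],
    [-0.0023, 0.0218, -0.005],
    [-0.0027, 0.0272, -0.0059],
    [-0.003, 0.0326, -0.0066],
    [-0.0033, 0.038, -0.0071],
    [-0.0035, 0.0435, -0.0075],
    [-0.0036, 0.0489, -0.0077],
    [-0.0036, 0.0544, -0.0078]
  ],
  "dr": [
    [0, 0, 0],
    [0, 0, 0],
    [0, 0, 0],
    [0, 0, 0],
    [0, 0, 0],
    [0, 0, 0],
    [0, 0, 0],
    [0, 0, 0],
    [0, 0, 0],
    [0, 0, 0]
  ],
  "claw": [0, 0, 0, 0, 0, 0, 0, 0, 0, 0],
  "newtons": 30
}}

```text
time_s: 29.3
tcp_pos: [0.5992, -0.1697, 0.1215]
eef_rot: [179.9, 25.1, -84.6]
contact_force: [-2.2, -3.0, 9.5]
gripper_width: 0.0127
gripper_force: 30.0
```

```bash
cat >> h.py <<'E'
def kst():
    st(); p,R=cmd(); g=loc(r.get_state()['tcp_pos']-R[:,2]*.019)[[0,2]]; print(g,np.hypot(*(g-F0)),np.degrees(np.arctan2(*(g-F0)[::-1])))
E
python3 - <<'E'
from h import *
kst(); print(r.get_state()['joints'])
cam('side','side4.png')
plan([arc(d,be=b) for d,b in zip(np.linspace(92,110,10),np.linspace(1,10,10))])
E
```

```text
t 29.3 tcp [ 0.5992 -0.1697  0.1215] rpy [179.8855  25.0592 -84.5945] F [-2.1903 -2.9981  9.4761] w 0.0127 gf 30.001248121261597 lag [ 0.0014  0.0004 -0.0003]
[-0.0064  0.1388] 0.08827550167497636 90.9084101729686
[-13.6399  28.3938   3.9277 -24.3663 -75.6616  27.3075]
[0.0, 0.0055, 0.0001] [0.0025, -0.0, -0.0012]
[0.0002, 0.011, 0.0004] [0.005, -0.0, -0.0023]
[0.0004, 0.0166, 0.0009] [0.0076, -0.0, -0.0035]
[0.0007, 0.0221, 0.0015] [0.0101, -0.0, -0.0047]
[0.0011, 0.0275, 0.0023] [0.0126, -0.0, -0.0059]
[0.0015, 0.033, 0.0033] [0.0151, -0.0, -0.007]
[0.0021, 0.0384, 0.0045] [0.0176, -0.0, -0.0082]
[0.0027, 0.0437, 0.0059] [0.0201, -0.0, -0.0094]
[0.0034, 0.049, 0.0074] [0.0227, -0.0, -0.0105]
[0.0042, 0.0542, 0.0092] [0.0252, -0.0, -0.0117]
```

View pics/side4.png

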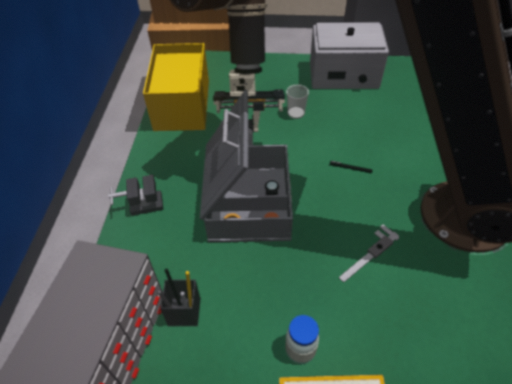

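Side view: the lid (tip near (240,100)) is following the knob down, the loupe stands at (272,187), and the gripper holds the knob at (255,125).

```bash
python3 -c "
from h import *
for b in(0,10): print(Ro.from_euler('xyz',lean(25,b),degrees=True).as_matrix()[:,2])
print(arc(110,be=10)[0])"
```

```text
[-0.039   0.4208 -0.9063]
[ 0.1177  0.4353 -0.8925]
[ 0.5736 -0.1718  0.1162]
```

{"api": "jog_arm", "payload": {
  "travel": [
    [0, 0.0055, 0.0001],
    [0.0002, 0.011, 0.0004],
    [0.0004, 0.0166, 0.0009],
    [0.0007, 0.0221, 0.0015],
    [0.0011, 0.0275, 0.0023],
    [0.0015, 0.033, 0.0033],
    [0.0021, 0.0384, 0.0045],
    [0.0027, 0.0437, 0.0059],
    [0.0034, 0.049, 0.0074],
    [0.0042, 0.0542, 0.0092]
  ],
  "dr": [
    [0.0025, 0, -0.0012],
    [0.005, 0, -0.0023],
    [0.0076, 0, -0.0035],
    [0.0101, 0, -0.0047],
    [0.0126, 0, -0.0059],
    [0.0151, 0, -0.007],
    [0.0176, 0, -0.0082],
    [0.0201, 0, -0.0094],
    [0.0227, 0, -0.0105],
    [0.0252, 0, -0.0117]
  ],
  "claw": [0, 0, 0, 0, 0, 0, 0, 0, 0, 0],
  "newtons": 35
}}

```text
time_s: 30.6
tcp_pos: [0.5703, -0.1724, 0.1155]
eef_rot: [-169.3, 24.7, -80.0]
contact_force: [-8.5, -5.5, 7.0]
gripper_width: 0.0132
gripper_force: 35.0
```

Run:
```python
from h import *
kst(); print(r.get_state()['joints'])
plan([arc(d,be=b) for d,b in zip(np.linspace(112,128,10),np.linspace(11,20,10))])
```

```text
t 30.6 tcp [ 0.5703 -0.1724  0.1155] rpy [-169.2654   24.7054  -80.0104] F [-8.5236 -5.5459  7.0342] w 0.0132 gf 35.00145435333252 lag [0.0033 0.0006 0.0007]
[-0.0385  0.1325] 0.08854729993296992 112.19824475273552
[-17.1192  23.2045  -4.4927 -29.3733 -66.6725  37.6419]
[0.0005, 0.0054, 0.001] [0.0025, -0.0, -0.0012]
[0.0011, 0.0101, 0.0021] [0.005, -0.0, -0.0024]
[0.0016, 0.0148, 0.0033] [0.0075, -0.0, -0.0035]
[0.0023, 0.0195, 0.0047] [0.01, -0.0, -0.0047]
[0.003, 0.024, 0.0062] [0.0126, -0.0, -0.0059]
[0.0037, 0.0286, 0.0079] [0.0151, -0.0, -0.0071]
[0.0046, 0.0331, 0.0096] [0.0176, -0.0, -0.0082]
[0.0055, 0.0375, 0.0115] [0.0201, -0.0, -0.0094]
[0.0064, 0.0418, 0.0136] [0.0226, -0.0, -0.0106]
[0.0074, 0.0461, 0.0157] [0.0252, -0.0, -0.0118]
```

{"api": "jog_arm", "payload": {
  "travel": [
    [0.0005, 0.0054, 0.001],
    [0.0011, 0.0101, 0.0021],
    [0.0016, 0.0148, 0.0033],
    [0.0023, 0.0195, 0.0047],
    [0.003, 0.024, 0.0062],
    [0.0037, 0.0286, 0.0079],
    [0.0046, 0.0331, 0.0096],
    [0.0055, 0.0375, 0.0115],
    [0.0064, 0.0418, 0.0136],
    [0.0074, 0.0461, 0.0157]
  ],
  "dr": [
    [0.0025, 0, -0.0012],
    [0.005, 0, -0.0024],
    [0.0075, 0, -0.0035],
    [0.01, 0, -0.0047],
    [0.0126, 0, -0.0059],
    [0.0151, 0, -0.0071],
    [0.0176, 0, -0.0082],
    [0.0201, 0, -0.0094],
    [0.0226, 0, -0.0106],
    [0.0252, 0, -0.0118]
  ],
  "claw": [0, 0, 0, 0, 0, 0, 0, 0, 0, 0],
  "newtons": 40
}}

```text
time_s: 31.85
tcp_pos: [0.548, -0.174, 0.1012]
eef_rot: [-158.5, 23.6, -75.6]
contact_force: [-9.1, -7.3, 0.0]
gripper_width: 0.013
gripper_force: 40.0
```

Run:
```python
from h import *
kst(); print(r.get_state()['joints'])
plan([arc(d,be=b) for d,b in zip(np.linspace(129.5,143,10),np.linspace(21,30,10))])
```

```text
t 31.85 tcp [ 0.548  -0.174   0.1012] rpy [-158.4934   23.5964  -75.6067] F [-9.0627 -7.2648  0.0078] w 0.013 gf 40.00275671482086 lag [0.0044 0.0002 0.0025]
[-0.0636  0.1173] 0.08891645338795263 131.26674628444036
[-21.815   20.3072 -11.0428 -36.8996 -59.4486  51.1376]
[0.0006, 0.0037, 0.0014] [0.0025, -0.0, -0.0011]
[0.0013, 0.0075, 0.0028] [0.005, -0.0, -0.0023]
[0.002, 0.0111, 0.0043] [0.0075, -0.0, -0.0035]
[0.0028, 0.0148, 0.0059] [0.01, -0.0, -0.0047]
[0.0036, 0.0184, 0.0076] [0.0125, -0.0, -0.0058]
[0.0044, 0.0219, 0.0094] [0.0151, -0.0, -0.007]
[0.0053, 0.0254, 0.0113] [0.0176, -0.0, -0.0082]
[0.0062, 0.0288, 0.0133] [0.0201, -0.0, -0.0094]
[0.0071, 0.0322, 0.0153] [0.0226, -0.0, -0.0105]
[0.0081, 0.0355, 0.0175] [0.0251, -0.0, -0.0117]
```

{"api": "jog_arm", "payload": {
  "travel": [
    [0.0006, 0.0037, 0.0014],
    [0.0013, 0.0075, 0.0028],
    [0.002, 0.0111, 0.0043],
    [0.0028, 0.0148, 0.0059],
    [0.0036, 0.0184, 0.0076],
    [0.0044, 0.0219, 0.0094],
    [0.0053, 0.0254, 0.0113],
    [0.0062, 0.0288, 0.0133],
    [0.0071, 0.0322, 0.0153],
    [0.0081, 0.0355, 0.0175]
  ],
  "dr": [
    [0.0025, 0, -0.0011],
    [0.005, 0, -0.0023],
    [0.0075, 0, -0.0035],
    [0.01, 0, -0.0047],
    [0.0125, 0, -0.0058],
    [0.0151, 0, -0.007],
    [0.0176, 0, -0.0082],
    [0.0201, 0, -0.0094],
    [0.0226, 0, -0.0105],
    [0.0251, 0, -0.0117]
  ],
  "claw": [0, 0, 0, 0, 0, 0, 0, 0, 0, 0],
  "newtons": 40
}}

```text
time_s: 33.1
tcp_pos: [0.5353, -0.1747, 0.0852]
eef_rot: [-147.8, 21.7, -71.6]
contact_force: [-5.5, -5.8, -7.1]
gripper_width: 0.0128
gripper_force: 40.0
```

Run:
```python
from h import *
kst(); print(r.get_state()['joints'])
plan([arc(d,be=b) for d,b in zip(np.linspace(144,154,10),np.linspace(30.5,35,10))])
```

```text
t 33.1 tcp [ 0.5353 -0.1747  0.0852] rpy [-147.8495   21.7158  -71.5761] F [-5.4841 -5.7669 -7.0897] w 0.0128 gf 40.00627934932709 lag [ 0.0039 -0.0003  0.0034]
[-0.0791  0.1001] 0.08915542339601734 146.21137643010064
[-27.9405  19.834  -15.436  -46.9834 -55.3269  68.0152]
[0.0006, 0.0025, 0.0011] [0.0013, -0.0, -0.0006]
[0.0012, 0.0053, 0.0024] [0.0025, -0.0, -0.0012]
[0.0018, 0.0081, 0.0037] [0.0038, -0.0, -0.0018]
[0.0024, 0.0108, 0.0051] [0.0051, -0.0, -0.0023]
[0.0031, 0.0135, 0.0065] [0.0063, -0.0, -0.0029]
[0.0038, 0.0162, 0.008] [0.0076, -0.0, -0.0035]
[0.0045, 0.0189, 0.0096] [0.0088, -0.0, -0.0041]
[0.0052, 0.0215, 0.0111] [0.0101, -0.0, -0.0047]
[0.006, 0.0241, 0.0128] [0.0114, -0.0, -0.0053]
[0.0068, 0.0266, 0.0145] [0.0126, -0.0, -0.0059]
```

{"api": "jog_arm", "payload": {
  "travel": [
    [0.0006, 0.0025, 0.0011],
    [0.0012, 0.0053, 0.0024],
    [0.0018, 0.0081, 0.0037],
    [0.0024, 0.0108, 0.0051],
    [0.0031, 0.0135, 0.0065],
    [0.0038, 0.0162, 0.008],
    [0.0045, 0.0189, 0.0096],
    [0.0052, 0.0215, 0.0111],
    [0.006, 0.0241, 0.0128],
    [0.0068, 0.0266, 0.0145]
  ],
  "dr": [
    [0.0013, 0, -0.0006],
    [0.0025, 0, -0.0012],
    [0.0038, 0, -0.0018],
    [0.0051, 0, -0.0023],
    [0.0063, 0, -0.0029],
    [0.0076, 0, -0.0035],
    [0.0088, 0, -0.0041],
    [0.0101, 0, -0.0047],
    [0.0114, 0, -0.0053],
    [0.0126, 0, -0.0059]
  ],
  "claw": [0, 0, 0, 0, 0, 0, 0, 0, 0, 0],
  "newtons": 40
}}

```text
time_s: 34.35
tcp_pos: [0.529, -0.1751, 0.0721]
eef_rot: [-142.5, 20.5, -69.7]
contact_force: [-4.2, -3.4, -9.0]
gripper_width: 0.0128
gripper_force: 40.0
```

Run:
```python
from h import *
kst(); print(r.get_state()['joints'])
f=lambda t:np.degrees(np.arctan2(*(stay(-.005,.0505,161.7,t)[0]-F0)[::-1])); print([(t,f(t).round(1)) for t in(0,.02,.05,.1,.2,.3,.5)])
plan([arc(d,be=b) for d,b in zip(np.linspace(154.7,161,10),np.linspace(35.5,38,10))])
```

```text
t 34.35 tcp [ 0.529  -0.1751  0.0721] rpy [-142.5409   20.4727  -69.6848] F [-4.1817 -3.4267 -8.9714] w 0.0128 gf 40.00707685947418 lag [ 0.0026 -0.0006  0.0028]
[-0.0866  0.0862] 0.08912006383222855 156.35680028628772
[-31.893   20.9115 -17.3546 -53.0813 -54.485   78.5899]
[(0, np.float64(161.7)), (0.02, np.float64(160.8)), (0.05, np.float64(159.3)), (0.1, np.float64(156.6)), (0.2, np.float64(150.9)), (0.3, np.float64(144.9)), (0.5, np.float64(131.8))]
[0.0004, 0.0016, 0.0009] [0.0013, 0.0, -0.0006]
[0.0009, 0.0033, 0.0019] [0.002, 0.0, -0.0009]
[0.0014, 0.005, 0.0029] [0.0027, 0.0, -0.0012]
[0.0018, 0.0066, 0.0039] [0.0034, 0.0, -0.0015]
[0.0023, 0.0083, 0.0049] [0.0041, 0.0, -0.0019]
[0.0028, 0.0099, 0.006] [0.0048, 0.0, -0.0022]
[0.0033, 0.0116, 0.0071] [0.0055, 0.0, -0.0025]
[0.0038, 0.0132, 0.0081] [0.0062, 0.0, -0.0028]
[0.0043, 0.0148, 0.0093] [0.0069, 0.0, -0.0032]
[0.0048, 0.0163, 0.0104] [0.0076, 0.0, -0.0035]
```

{"api": "jog_arm", "payload": {
  "travel": [
    [0.0004, 0.0016, 0.0009],
    [0.0009, 0.0033, 0.0019],
    [0.0014, 0.005, 0.0029],
    [0.0018, 0.0066, 0.0039],
    [0.0023, 0.0083, 0.0049],
    [0.0028, 0.0099, 0.006],
    [0.0033, 0.0116, 0.0071],
    [0.0038, 0.0132, 0.0081],
    [0.0043, 0.0148, 0.0093],
    [0.0048, 0.0163, 0.0104]
  ],
  "dr": [
    [0.0013, 0, -0.0006],
    [0.002, 0, -0.0009],
    [0.0027, 0, -0.0012],
    [0.0034, 0, -0.0015],
    [0.0041, 0, -0.0019],
    [0.0048, 0, -0.0022],
    [0.0055, 0, -0.0025],
    [0.0062, 0, -0.0028],
    [0.0069, 0, -0.0032],
    [0.0076, 0, -0.0035]
  ],
  "claw": [0, 0, 0, 0, 0, 0, 0, 0, 0, 0],
  "newtons": 40
}}

```text
time_s: 35.6
tcp_pos: [0.5279, -0.176, 0.0655]
eef_rot: [-139.2, 19.5, -68.5]
contact_force: [-5.5, -4.5, 3.2]
gripper_width: 0.0126
gripper_force: 40.0
```

Run:
```python
from h import *
kst(); c=cam('top')
v,u=np.mgrid[100:260,200:350]; P=pts(c,np.c_[u.ravel(),v.ravel()]); L=(P-[*CH,0]); x=L[:,0]*np.cos(A)+L[:,1]*np.sin(A); y=-L[:,0]*np.sin(A)+L[:,1]*np.cos(A)
m=(abs(y)<.12)&(x>-.107)&(x<.1)&(L[:,2]>.1)&(L[:,2]<.137); k=np.polyfit(x[m],L[m,2],1); print('slope',k,m.sum(),'front z',np.median(L[m&(x<-.06),2]))
plan([arc(d,be=38) for d in (161.5,162,162.5,163)])
```

```text
t 35.6 tcp [ 0.5279 -0.176   0.0655] rpy [-139.1889   19.5117  -68.5358] F [-5.5481 -4.48    3.244 ] w 0.0126 gf 40.005125999450684 lag [0.0004 0.     0.0001]
[-0.0886  0.0791] 0.0883083963037096 161.1226049945377
slope [0.0008 0.1141] 8142 front z 0.11373247380774848
[0.0004, 0.0013, 0.0007] [-0.0, 0.0, 0.0]
[0.0008, 0.0026, 0.0015] [-0.0, 0.0, 0.0]
[0.0011, 0.0039, 0.0023] [-0.0, 0.0, 0.0]
[0.0015, 0.0051, 0.0031] [-0.0, 0.0, 0.0]
```

{"api": "jog_arm", "payload": {
  "travel": [
    [0, 0, 0],
    [0, 0, 0],
    [0, 0, 0],
    [0, 0, -0.03],
    [0, 0, -0.08],
    [0, 0, -0.14],
    [0, 0, -0.22],
    [0, 0, -0.3],
    [0, 0, -0.3],
    [0, 0, -0.3]
  ],
  "dr": [
    [0, 0, 0],
    [0, 0, 0],
    [0, 0, 0],
    [0, 0, 0],
    [0, 0, 0],
    [0, 0, 0],
    [0, 0, 0],
    [0, 0, 0],
    [0, 0, 0],
    [0, 0, 0]
  ],
  "claw": [0.35, 0.35, 0.35, 0.35, 0.35, 0.35, 0.35, 0.35, 0.35, 0.35],
  "newtons": 20
}}

```text
time_s: 36.9
tcp_pos: [0.4505, -0.2474, 0.1727]
eef_rot: [-139.2, 19.5, -68.6]
contact_force: [0.2, -0.7, 0.2]
gripper_width: 0.0309
gripper_force: 0.0
```

Run:
```python
from h import *
st(); c=cam('top','top5.png')
v,u=np.mgrid[100:260,200:350]; P=pts(c,np.c_[u.ravel(),v.ravel()]); L=(P-[*CH,0]); x=L[:,0]*np.cos(A)+L[:,1]*np.sin(A); y=-L[:,0]*np.sin(A)+L[:,1]*np.cos(A)
m=(abs(y)<.12)&(x>-.107)&(x<.1)&(L[:,2]>.1)&(L[:,2]<.137); print('slope',np.polyfit(x[m],L[m,2],1),m.sum())
try: knob()
except Exception as ex: print('hidden')
```

```text
t 36.9 tcp [ 0.4505 -0.2474  0.1727] rpy [-139.1986   19.4654  -68.6431] F [ 0.2429 -0.7298  0.1544] w 0.0309 gf 0.0 lag [ 0.0769  0.0713 -0.1101]
slope [0.     0.1141] 8131
knob med [-0.0908 -0.1721  0.0864] x5-95 [-0.0969 -0.0835] ztop 0.08801546596778165 71 [(array([-0.0932, -0.1616,  0.0873]), 0.54)]
```

View pics/top5.png

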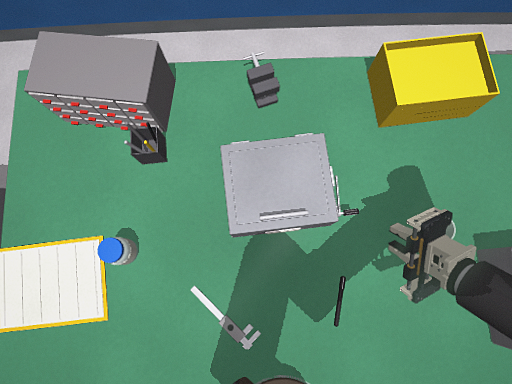

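The lid is shut (slope 0) with the knob back at (350,212), the bystanders are in place, and the gripper is clear of everything at (425,250). Handing in.

```bash
python3 -c "
from plant import r
print(r.close_job())"
```

```text
the job is handed in; nothing more can be done
None
```

The loupe stands in the large compartment, the lid was let down under control with the stay's knee and is fully shut, and the job is handed in at about 37 s; `close_job()` returned no verdict.

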